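# Find the heavy side of a cast flywheel on the balancing rails and hold it heavy side down

### The arm

A 7-joint arm with a two-finger parallel gripper is mounted at the origin on the work surface; the furniture and walls round the work are solid. World frame = base frame: x ahead of the robot, y to its left, z up, the work surface at z = 0. Lengths are in m, angles in rad, forces in N, time in s.
With the tool pointing down it reaches from about 0.4 to 0.85 m from the base axis. Payload 4.5 kg.
Tool frame: the origin (TCP) lies at the centre of the arm's flange, where the gripper is bolted on; the fingertips stand r.tcp_to_tips ahead of it and the grasp point (between the pads) lies 147 mm ahead of it (r.tcp_to_tips is the distance from the TCP to the fingertips, in m); x points along the fingers, y is the direction in which the jaws open and shut, and the axes are right-handed (so a half turn about x gives the same grasp; the last joint's range is limited). The gripper opens to 88 mm and grips with 3 to 60 N. Pads are 18 mm wide; open, the fingers measure 123 mm over their backs; the gripper's body (75 mm by 187 mm) begins 45 mm behind the grasp point.
Start: joints at [1.227, 0.689, -0.195, 1.565, 0.157, 0.902, -0.215], TCP at [0.231, -0.581, 0.405] pointing down, gripper open.
Joint ranges: [-3.01, 3.01], [-0.46, 2.08], [-1.47, 1.51], [0.13, 2.56], [-1, 4.14], [0.04, 2.09], [-2.66, 2.66]. Speed limits (rad/s): [2.57, 2.57, 3.14, 3.14, 3.14, 3.14, 3.14].

### API

Orientations are given as a unit quaternion [x, y, z, w].
In Python, from plant import r, eyes gives the robot as it stands.
- The arm moves only by the tool carry_out, never from a script. Its argument "targets" is text: rows parted by semicolons, each of 5 numbers parted by spaces: the opening, from 0 (shut) to 1 (fully open), then the shift along the tool's x, y, z in mm, then the turn about the tool's x in rad. A call has 1 to 20 rows; each row shifts and turns the commanded pose from where the row before left it, along the tool's axes as they then stand; what a row does not reach is not made up. A row lasts 1/12 s, in which the tool goes at most 41.7 mm and 7.16 degrees, less where a joint would pass 70% of its speed; a pose out of reach is approached as far as the arm can. A call is refused whole if a number of a shift passes 41.7 or a number of a turn 0.125, either way. A call with a gripper value outside its range is refused whole. The fingers move at their own pace and stop on an object; "force" is the grip in N (left out, the last holds). Time passes only in rows, so rows that do not move let the fingers close. It gives the time, the measured TCP pose, the force and the opening at its end, in the units of the state.
- r.get_state(): the state, without advancing time (a new reading comes with each control period).
- eyes.snapshot(name): name is "scene" or "top"; returns (picture, depth): 400x640x3 uint8, blue, green, red; 400x640 float32, m along the optical axis (not along the pixel's ray), 0 where there is no reading.
- eyes.camera_params(name): a dict with "intrinsics" (3x3 intrinsics, pixels), "dist_coeffs" ([k1, k2, p1, p2, k3] as OpenCV has them; the pictures are not rectified), "rvec" (rotation vector, rad) and "tvec" (3), from world to camera coordinates, as OpenCV has them. Camera axes: x right, y down, z forward; pixel columns grow to the right and rows downward; lengths in m; the calibration is good to about 2 mm. A picture is of the moment at which its call begins. camera_params takes no time and is no camera call.
- r.finish_job(): hands the job in, once; it reports no verdict.
The state is a dict: "clock": time; "q": joint angles; "qd": joint speeds; "joint_torque": joint torques, N m; "tool_pos": TCP position; "eef_rot": TCP orientation; "contact_force": force on the tool from outside, world axes, zero at the start; "moment": the same for the moment, N m; "opening": opening from 0.0 (shut) to 1.0 (fully open).
Only numpy, scipy, OpenCV 4.12 (cv2) and the standard library are available. Lean on these libraries where they do the work, as an engineer would, in place of code of your own. Each camera call takes 0.05 s, during which the arm holds its last target.

### The job

Lift the cast flywheel out of its wooden cradle, lay its shaft across the two rods of the balancing stand, let go and let it swing to rest; then, to make sure, turn it on the rods by hand some 40 degrees away from there, let go again and let it swing back to rest by itself, heavy side down. Now pinch the wheel by the top of its rim, lift it straight up a few centimetres clear of the rods without letting it turn, and finish while holding it there still, heavy side down. Do not drop the wheel, and leave the things lying around alone.

Things in the scene. Friction and masses are not known exactly. Their poses are not given: they have to be found in the camera images.
- flywheel: Dark cast iron wheel, 100 mm diameter, 16 mm thick, flat faces, hub 28 mm diameter and 36 mm long, on a steel shaft along its own y; 0.45 kg. Origin: wheel centre on the shaft axis. Pinch the rim from above, a finger on each face. One side is denser (mass centre 6 mm off axis), unseen and different each time: neither the six round spots nor the body's x, z axes tell where.
- shaft_end (a point): Middle of the flywheel's +y shaft end, 57 mm from the wheel's centre. The shaft is round, 12 mm in diameter, out to 46 mm either side of the wheel's centre; the ends from 46 to 68 mm are 16 mm square and at the start sit in the cradle's slots, which keep the wheel from turning.
- cradle: Fixed dark wooden cradle, base 70 x 150 x 14 mm; origin: centre of its underside. Two uprights at y = +-57 mm, 50 mm long (x), 14 mm thick, with a slot 20 mm wide open at the top, its floor 62 mm and its lips 74 mm above the table. The wheel's axis lies along the cradle's y, 70 mm up, over its middle. Lift it out straight up.
- stand: Fixed grey balancing stand, base 200 x 110 x 14 mm; origin: centre of its underside. Two level round steel rods, 8 mm in diameter, along the stand's x at y = +-33 mm, tops 70 mm above the table; usable 75 mm either side of the middle; stop pins 10 mm in diameter and 85 mm high at the ends.
- rails_mid (a point): Midway between and along the rods, at the height of the wheel's axis when its shaft lies on them (76 mm); x along the rods, y across (as the shaft must lie). The shaft rolls freely without slipping: the axis shifts 6 mm for each rad turned. Let go, the wheel swings to and fro and settles heavy side down in 4 to 6 s, up to 20 mm away (by chance it may first stay heavy side up).
- tin_box: Bystander: closed tin box 87 x 116 x 39 mm, beyond the cradle; origin at the centre of its underside.
- offcut: Bystander: sawn wood offcut 102 x 40 x 22 mm, beyond the stand; origin at the centre of its underside.
- foil_roll: Bystander: roll of gold-coloured foil 40 x 101 x 18 mm, beyond the stand; origin at the centre of its underside.
- crust: Bystander: greyish cast crust disc 93 x 90 x 21 mm, between the robot and the cradle; origin at the centre of its underside.
Things that resemble listed ones, but are neither listed nor needed, are in the scene too. Leave any green look-alike of the stand alone.

How it is judged:
By the outcome, as a careful person would: the job done as asked, in the order asked, and still so for the second after the job is handed in, while the arm keeps its last pose, push and grip.
It also fails if it takes over 72 s, if anything falls off the work surface, if the arm or the gripper's body presses on something with over 40 N, if the wrist force passes 120 N, or if a joint passes its speed limit or range.

## Working session

There is one attempt and no reset: what is moved stays moved. The work goes in short steps, Python scripts to look and compute and a tool call to move; the robot and the scene stay as the last step left them, time stands still between calls to the robot, and variables do not carry over. Pictures are saved under pics/ and viewed, and the job is handed in when it is done.

Besides the shell and the picture viewer there is one more tool, called after "Request:" as name(argument=value, ...) on one line, values as JSON. carry_out: Moves the arm, as the interface text tells. Its arguments: {"type":"object","properties":{"targets":{"type":"string"},"force":{"type":"number"}},"required":["targets"]}

```bash
ls; mkdir -p pics; cat > h.py <<'E'
import numpy as np, cv2
from plant import r, eyes
from scipy.spatial.transform import Rotation as R
def cam(n):
    p=eyes.camera_params(n); K=np.array(p["intrinsics"],float).reshape(3,3); d=np.array(p["dist_coeffs"],float).ravel()
    Rm=cv2.Rodrigues(np.array(p["rvec"],float).ravel())[0]; t=np.array(p["tvec"],float).ravel()
    return K,d,Rm,t
def ray(n,uv):
    K,d,Rm,t=cam(n); u=cv2.undistortPoints(np.array(uv,float).reshape(-1,1,2),K,d).reshape(-1,2)
    D=np.c_[u,np.ones(len(u))]@Rm; return -Rm.T@t,D
def onz(n,uv,z):
    o,D=ray(n,uv); z=np.asarray(z,float); return o+D*((z-o[2])/D[:,2])[:,None]
def proj(n,P):
    K,d,Rm,t=cam(n); return cv2.projectPoints(np.array(P,float).reshape(-1,1,3),cv2.Rodrigues(Rm)[0],t,K,d)[0].reshape(-1,2)
def cloud(n,dep):
    K,d,Rm,t=cam(n); h,w=dep.shape; vv,uu=np.mgrid[:h,:w]
    u=cv2.undistortPoints(np.c_[uu.ravel(),vv.ravel()].astype(float).reshape(-1,1,2),K,d).reshape(-1,2)
    C=np.c_[u,np.ones(len(u))]*dep.ravel()[:,None]
    P=((C-t)@Rm).reshape(h,w,3); P[dep<=0]=np.nan; return P
E
python3 - <<'E'
from h import *
s=r.get_state(); print({k:np.round(v,3) for k,v in s.items()}); print(r.tcp_to_tips, R.from_quat(s["eef_rot"]).as_matrix().round(3))
for n in("scene","top"):
    im,d=eyes.snapshot(n); cv2.imwrite(f"pics/{n}0.png",im); np.save(f"{n}0.npy",d); K,dd,Rm,t=cam(n); print(n,K,dd,-Rm.T@t,Rm)
E
```

```text
pics
{'clock': np.float64(0.0), 'q': array([ 1.227,  0.69 , -0.195,  1.566,  0.157,  0.902, -0.215]), 'qd': array([-0.002,  0.001, -0.   , -0.   ,  0.   , -0.003, -0.001]), 'joint_torque': array([ 0.0000e+00, -5.2756e+01, -1.2670e+00, -1.5343e+01, -5.3000e-02,
        7.0000e-03,  0.0000e+00]), 'tool_pos': array([ 0.23 , -0.581,  0.404]), 'eef_rot': array([-0.694, -0.133,  0.695, -0.132]), 'contact_force': array([-0.297, -0.544, -0.376]), 'moment': array([ 0.017, -0.016,  0.046]), 'opening': np.float64(1.002)}
0.166 [[-0.001  0.369 -0.929]
 [ 0.002 -0.929 -0.369]
 [-1.    -0.002  0.   ]]
scene [[379.63866801   0.         328.22084498]
 [  0.         379.63866801 194.54943424]
 [  0.           0.           1.        ]] [-0.05483384  0.          0.          0.          0.        ] [-0.50641313 -0.80201158  0.85536711] [[ 0.51151598 -0.85923414  0.00825226]
 [-0.44506173 -0.27314317 -0.8528264 ]
 [ 0.7350316   0.43256157 -0.52212932]]
top [[383.22092934   0.         322.0665803 ]
 [  0.         383.22092934 197.66419717]
 [  0.           0.           1.        ]] [0.02568213 0.         0.         0.         0.        ] [ 0.35469957 -0.1363161   1.26251385] [[ 0.02261217 -0.99946778  0.02351286]
 [-0.98094425 -0.02672039 -0.19244322]
 [ 0.19296907 -0.01871325 -0.98102638]]
```

View pics/scene0.png

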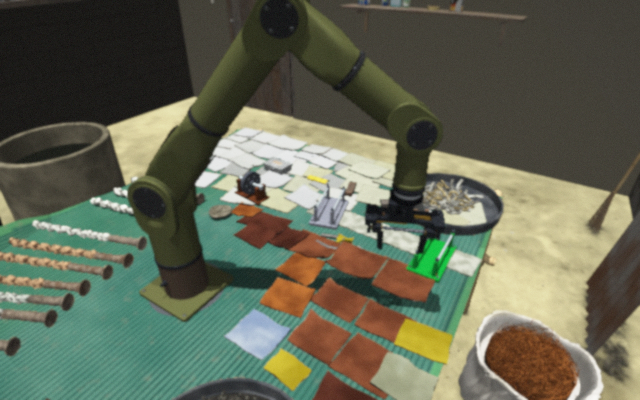

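View pics/top0.png

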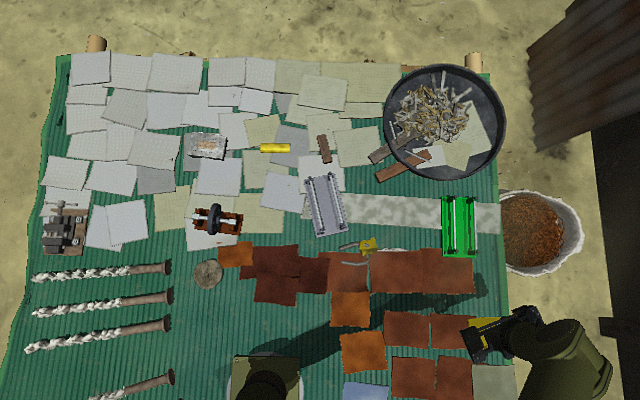

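The top view shows the cradle with the wheel at about (217,219), the grey stand at about (325,206) and the green look-alike at (460,226). The robot base is at (265,380). I'll zoom in on the cradle and stand.

```bash
python3 - <<'E'
from h import *
im=cv2.imread("pics/top0.png"); 
cv2.imwrite("pics/top0z.png",cv2.resize(im[160:260,180:370],None,fx=4,fy=4,interpolation=cv2.INTER_CUBIC))
im=cv2.imread("pics/scene0.png"); 
cv2.imwrite("pics/scene0z.png",cv2.resize(im[150:240,210:370],None,fx=5,fy=5,interpolation=cv2.INTER_CUBIC))
d=np.load("top0.npy");P=cloud("top",d)
z=P[...,2]
for v in range(196,242,3): print(v,' '.join('%3.0f'%(1000*z[v,u]) for u in range(186,250,3)))
print()
for v in range(168,242,4): print(v,' '.join('%3.0f'%(1000*z[v,u]) for u in range(296,356,3)))
E
```

```text
196   7  10  10   6   6   7   4   3   7   5   2   7   7   5  10  11  15   8  15   7   7  14
199   2   9   6   9  11   5   9   7   6   6   6   5   8   6  12  10  17  12  10   6   5   9
202   3  11   8   6   8   5   5   7   5   5   8   4   4   6   5   9  13  13  12   8   7   7
205   3   6   9   9  11   7   2  11   8 104 105  70   8   3  11  15  18  10  13  10   8   7
208  13  10   7  71  15  16  10   7 112 110  98  66   8   9   8  12  11  10   9   7   9  11
211  11   9  12  77  75  50  16  11 116 118  95  57  11   7  13  13  13   8   8   6   6   7
214  13  16  80  77  76  47  15  16 121 121  85  49  15  13  14  70  73   9  14  10   4   5
217  14  15  77  76  73  77  76 118 121 111  82  80  11  14   7  71  71  42  14   8   8   8
220  12   3   8  75  56  35  15 120 117 105  83  77  75  77  78  81  76  33  12   9   8   6
223   8   8  76  79  54  25  17 118 116 101  77  70  13  13  78  81  76  28  16   8   1   3
226  11   9   7  16  16  20  10 111 112  91  54  13  13  11  16  73  59  11  12  11   6   6
229   7   6  11   7  16  15  17 105 107  82  49  12  11  12  12  71  50  14  11   7   4 
[... 1268 characters left out ...]
  12  71  13  10   8   5  10
212   4  13  13  13   3  12  12  72  15  15  14  14  13  17  18  15  17   5   3   6
216  -0  -1   9   9  10   0  10  15  68  16  13  10  12  13  11  72  13   4   7  11
220  -3   1   0  -1  -3   2  21  12  72  12  16  17  16  17  10  67  14   8   8   3
224  -0   3  -1  -1   2   0  13  13  66  14  15  14  13  17  19  71  87  14  -1  -1
228  -5   2  -1   3   0   0   1  16  12  84  13  17  12  17  17  43  11  14  -4  -3
232 nan  -4  -1   2  -2  -1   3  14  14  63  10  17  10  12  15   7  -3   3  -3   4
236  -2  -2   2  -2  -2   2   4  16  12  13  -0   3   0   1   1   0   3   3   3  -0
240   1  -2   0  -2   4  -1  -3  -1  -0  -4   3  -5   0   0  -1   2  -0  -3   3   3
```

View pics/top0z.png

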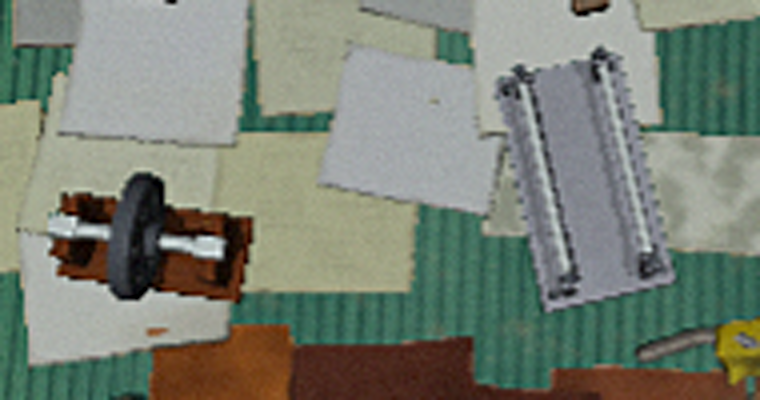

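View pics/scene0z.png

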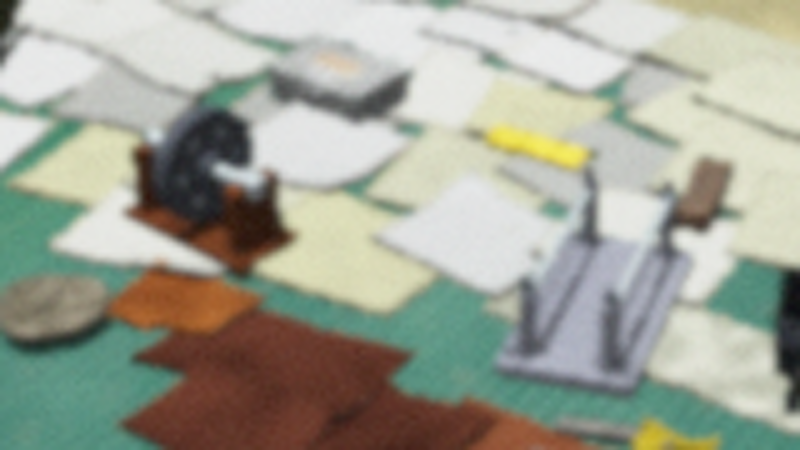

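The zoom shows the bright shaft running from about (195,215) to (235,222), with the dark wheel crossing it at (214,219). The rods run from about (310,178) to (322,231) and from (330,175) to (342,227).

```bash
cat > m.py <<'E'
from h import *
im=cv2.imread("pics/top0.png"); d=np.load("top0.npy"); P=cloud("top",d); z=P[...,2]
g=im.min(2)
# shaft: bright & z 55..95 in region
def sel(u0,u1,v0,v1,zl,zh,gl):
    M=np.zeros(g.shape,bool); M[v0:v1,u0:u1]=True
    return M&(z>zl)&(z<zh)&(g>gl)
M=sel(188,246,205,235,.05,.1,120); v,u=np.nonzero(M); W=onz("top",np.c_[u,v],.077)[:,:2]
vx,vy,x0,y0=cv2.fitLine(W.astype(np.float32),cv2.DIST_HUBER,0,.001,.001).ravel(); t=(W-[x0,y0])@[vx,vy]
print(len(u),"shaft dir",vx,vy,np.degrees(np.arctan2(-vx,vy)),"ends",[x0+vx*t.min(),y0+vy*t.min()],[x0+vx*t.max(),y0+vy*t.max()],np.ptp(t), "mid",np.array([x0,y0])+np.array([vx,vy])*(t.min()+t.max())/2)
# wheel: dark, z>85
M=np.zeros(g.shape,bool);M[200:236,200:232]=True;M&=(z>.095)
Q=P[M]; 
vx2,vy2,xx,yy=cv2.fitLine(Q[:,:2].astype(np.float32),cv2.DIST_HUBER,0,.001,.001).ravel()
print("wheel top pts",len(Q),Q.mean(0),"plane dir",np.degrees(np.arctan2(vy2,vx2)),"min/max",Q.min(0),Q.max(0), (Q[:,:2]-[x0,y0])@[vx,vy]@np.ones(len(Q))/len(Q))
# rods
for u0,u1 in((300,326),(324,350)):
    M=sel(u0,u1,172,236,.055,.08,100); v,u=np.nonzero(M); W=onz("top",np.c_[u,v],.068)[:,:2]
    a=cv2.fitLine(W.astype(np.float32),cv2.DIST_HUBER,0,.001,.001).ravel(); t=(W-a[2:])@a[:2]
    print("rod",len(u),a,np.degrees(np.arctan2(a[1],a[0])),a[2:]+a[:2]*t.min(),a[2:]+a[:2]*t.max(), np.std((W-a[2:])@[-a[1],a[0]]))
M=np.zeros(g.shape,bool);M[165:245,296:358]=True
# base slab
M&=(z>.008)&(z<.03)&(abs(im[...,0].astype(int)-im[...,1])<40)&(g>70)
vis=im.copy();vis[M]=(0,0,255);cv2.imwrite("pics/m1.png",cv2.resize(vis[160:250,290:365],None,fx=6,fy=6,interpolation=0))
E
python3 m.py
```

```text
120 shaft dir 0.12130172 0.9926157 -6.967234 ends [np.float64(0.5044973207543566), np.float64(0.10799452662666456)] [np.float64(0.5209627709346242), np.float64(0.24273181324209414)] 0.13573962878776968 mid [0.51273005 0.17536317]
wheel top pts 188 [0.51112518 0.17417989 0.11109696] plane dir -8.274224 min/max [0.46906166 0.16354726 0.09533299] [0.55542251 0.18809463 0.12501169] 0.0009327415971804359
rod 111 [ 0.9677821   0.25178936  0.5650027  -0.14134933] 14.583422 [ 0.48250482 -0.16281293] [ 0.64341601 -0.12094841] 0.0020737479279512518
rod 117 [ 0.969122    0.24658175  0.5959173  -0.20197122] 14.275328 [ 0.49878362 -0.22668574] [ 0.66674991 -0.18394869] 0.006015087673991076
```

Request:
carry_out(targets="1 0 -8 -14 0; 1 0 -15 -28 0; 1 0 -15 -28 0; 1 0 -15 -28 0; 1 0 -15 -28 0; 1 0 -15 -28 0; 1 0 -15 -28 0; 1 0 -15 -28 0; 1 0 -15 -28 0; 1 0 -15 -28 0; 1 0 -15 -28 0; 1 0 -15 -28 0; 1 0 -15 -28 0; 1 0 -15 -28 0; 1 0 -15 -28 0; 1 0 -15 -28 0; 1 0 -20 -15 0; 1 0 -25 -12 0", force=50)

```text
clock: 1.6
tool_pos: [0.5578, -0.1513, 0.4042]
eef_rot: [0.695, 0.133, -0.694, 0.133]
contact_force: [-0.3, -0.4, 0.0]
opening: 0.999
```

Request:
carry_out(targets="1 0 -30 -7 0.1; 1 0 -32 -2 0.1; 1 0 -32 -2 0.1; 1 0 -32 -2 0.1; 1 0 -32 -2 0.1; 1 0 -32 -2 0; 1 0 -32 -2 0; 1 0 -32 0 0; 1 0 -20 0 0; 1 0 0 0 0; 1 0 0 0 0")

```text
clock: 2.52
tool_pos: [0.5614, 0.121, 0.4042]
eef_rot: [-0.706, 0.042, 0.706, 0.042]
contact_force: [0.6, -0.3, 0.1]
opening: 0.997
```

```bash
cat > go.py <<'E'
# usage: go.py x y axisdeg : delta to target in tool axes
import sys; from h import *
s=r.get_state(); p=np.array(s["tool_pos"]); M=R.from_quat(s["eef_rot"]).as_matrix()
x,y,z,a=[float(v) for v in sys.argv[1:5]]
cur=np.degrees(np.arctan2(M[1,1],M[0,1])); dl=(a-cur+90)%180-90
print("t",round(s["clock"],2),"pos",p.round(4),"yaw_y",cur.round(2),"turn about tool x",-np.radians(dl).round(4),"shift tool mm",(M.T@(np.array([x,y,z])-p)*1000).round(1),"F",np.round(s["contact_force"],1),"open",round(s["opening"],3),"tilt",M[:,0].round(4))
E
python3 go.py .5127 .1754 .255 83
```

```text
t 2.52 pos [0.5614 0.121  0.4042] yaw_y -96.83 turn about tool x 0.0029 shift tool mm [149.3 -48.3  54.7] F [ 0.6 -0.3  0.1] open 0.997 tilt [-9.e-04 -2.e-04 -1.e+00]
```

Request:
carry_out(targets="1 0 -12 14 0.003; 1 0 -12 14 0; 1 0 -12 14 0; 1 0 -12.3 12.7 0; 1 20 0 0 0; 1 20 0 0 0; 1 20 0 0 0; 1 0 0 0 0; 1 0 0 0 0; 1 0 0 0 0")

```text
clock: 3.35
tool_pos: [0.514, 0.1734, 0.3455]
eef_rot: [0.706, -0.045, -0.705, -0.045]
contact_force: [0.4, -0.4, 0.5]
opening: 1.005
```

```bash
python3 go.py .5127 .1754 .255 83; python3 - <<'E'
from h import *
for n in("scene","top"):
    im,d=eyes.snapshot(n); cv2.imwrite(f"pics/{n}1.png",im); np.save(f"{n}1.npy",d)
    c=proj(n,[[.5127,.1754,.12]])[0].astype(int); print(c)
    cv2.imwrite(f"pics/{n}1z.png",cv2.resize(im[max(0,c[1]-50):c[1]+50,c[0]-60:c[0]+60],None,fx=5,fy=5,interpolation=cv2.INTER_CUBIC))
E
```

```text
t 3.35 pos [0.514  0.1734 0.3455] yaw_y -97.28 turn about tool x -0.005 shift tool mm [90.5 -1.8  1.6] F [ 0.4 -0.4  0.5] open 1.005 tilt [ 1.1e-03 -4.0e-04 -1.0e+00]
[249 171]
[209 216]
```

View pics/scene1z.png

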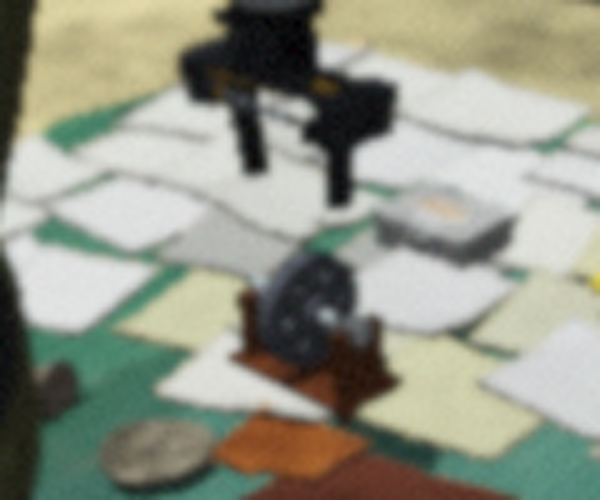

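View pics/top1z.png

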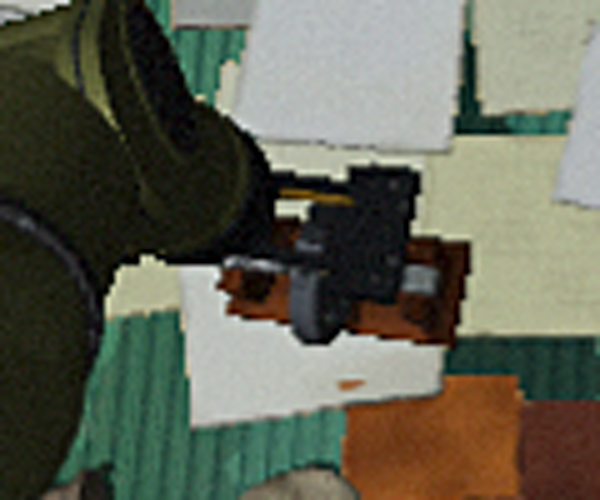

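The scene view shows the open hand straight above the wheel, with a finger on each side of it. The top view agrees, so I'm descending.

Request:
carry_out(targets="1 15 -1.8 1.6 0; 1 20 0 0 0; 1 20 0 0 0; 1 15 0 0 0; 1 10 0 0 0; 1 7 0 0 0; 1 3 0 0 0; 1 0 0 0 0")

```text
clock: 4.12
tool_pos: [0.5123, 0.1765, 0.2548]
eef_rot: [0.706, -0.044, -0.706, -0.044]
contact_force: [0.4, -0.2, -0.4]
opening: 1.004
```

Request:
carry_out(targets="0.3 0 0 0 0; 0.3 0 0 0 0; 0.3 0 0 0 0; 0.3 0 0 0 0; 0.3 0 0 0 0; 0.05 0 0 0 0; 0.05 0 0 0 0; 0.05 0 0 0 0; 0.05 0 0 0 0; 0.05 0 0 0 0; 0.05 0 0 0 0; 0.05 0 0 0 0")

```text
clock: 5.12
tool_pos: [0.512, 0.1764, 0.2547]
eef_rot: [-0.706, 0.044, 0.706, 0.044]
contact_force: [-0.7, -0.4, 0.1]
opening: 0.175
```

```bash
python3 go.py .5127 .1754 .255 83
```

```text
t 5.12 pos [0.512  0.1764 0.2547] yaw_y -97.17 turn about tool x -0.0029 shift tool mm [-0.3  0.9 -0.8] F [-0.7 -0.4  0.1] open 0.175 tilt [-1.e-04 -2.e-04 -1.e+00]
```

Opening 0.175 is about 15.4 mm, close to the 16 mm wheel. I'll lift it.

Request:
carry_out(targets="0.05 -2 0 0 0; 0.05 -4 0 0 0; 0.05 -6 0 0 0; 0.05 -8 0 0 0; 0.05 -10 0 0 0; 0.05 -10 0 0 0; 0.05 -10 0 0 0; 0.05 -10 0 0 0; 0.05 -10 0 0 0; 0.05 -5 0 0 0; 0.05 0 0 0 0; 0.05 0 0 0 0")

```text
clock: 6.12
tool_pos: [0.5121, 0.1765, 0.33]
eef_rot: [0.706, -0.044, -0.706, -0.044]
contact_force: [-0.7, -0.4, -4.2]
opening: 0.18
```

```bash
python3 go.py .5732 -.1735 .33 -75.6; python3 - <<'E'
from h import *
for n in("scene",):
    im,d=eyes.snapshot(n); cv2.imwrite(f"pics/{n}2.png",im); np.save(f"{n}2.npy",d)
    c=proj(n,[[.5127,.1754,.15]])[0].astype(int); print(c)
    cv2.imwrite(f"pics/{n}2z.png",cv2.resize(im[max(0,c[1]-40):c[1]+40,c[0]-40:c[0]+40],None,fx=7,fy=7,interpolation=cv2.INTER_CUBIC))
E
```

```text
t 6.12 pos [0.5121 0.1765 0.33  ] yaw_y -97.17 turn about tool x -0.3765 shift tool mm [  -0.   339.6 -104.4] F [-0.7 -0.4 -4.2] open 0.18 tilt [ 4.e-04  1.e-04 -1.e+00]
[248 165]
```

View pics/scene2z.png

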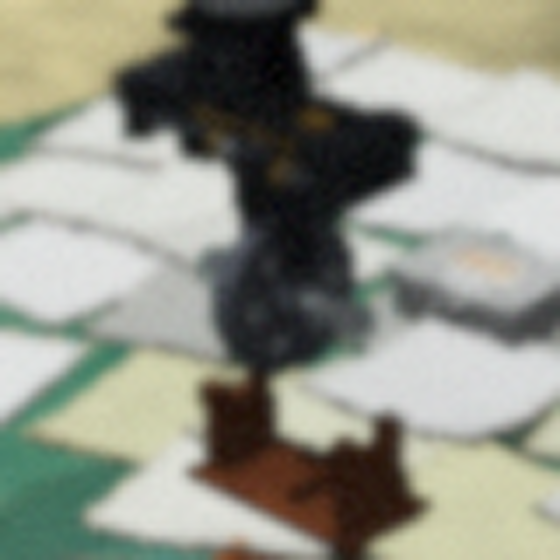

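Request:
carry_out(targets="0.05 -6 3 -1 0; 0.05 -8 8 -2.4 0; 0.05 -6 13 -4 0; 0.05 0 18 -5.6 0; 0.05 0 22 -7 0; 0.05 0 23 -7 0; 0.05 0 23 -7 0; 0.05 0 23 -7 0; 0.05 0 23 -7 0; 0.05 0 23 -7 0; 0.05 0 23 -7 0; 0.05 0 23 -7 0; 0.05 0 23 -7 0; 0.05 0 23 -7 0; 0.05 0 22 -7 0; 0.05 0 18 -6 0; 0.05 0 14 -4 0; 0.05 0 9 -3 0; 0.05 0 4 -2 0; 0.05 0 0 0 0")

```text
clock: 7.83
tool_pos: [0.5741, -0.1727, 0.3498]
eef_rot: [0.706, -0.045, -0.706, -0.045]
contact_force: [0.5, 0.1, -4.4]
opening: 0.173
```

Request:
carry_out(targets="0.05 0 0 0 -0.03; 0.05 0 0 0 -0.06; 0.05 0 0 0 -0.08; 0.05 0 0 0 -0.08; 0.05 0 0 0 -0.07; 0.05 0 0 0 -0.04; 0.05 0 0 0 -0.0165; 0.05 0 0 0 0; 0.05 0 0 0 0")

```text
clock: 8.58
tool_pos: [0.5741, -0.1711, 0.3498]
eef_rot: [-0.701, -0.089, 0.702, -0.089]
contact_force: [-0.1, 0.5, -4.1]
opening: 0.177
```

```bash
python3 go.py .5732 -.1735 .261 -75.6; python3 - <<'E'
from h import *
for n in("scene","top"):
    im,d=eyes.snapshot(n); cv2.imwrite(f"pics/{n}3.png",im); np.save(f"{n}3.npy",d)
    c=proj(n,[[.5732,-.1735,.13]])[0].astype(int); print(c)
    cv2.imwrite(f"pics/{n}3z.png",cv2.resize(im[max(0,c[1]-40):c[1]+40,c[0]-50:c[0]+50],None,fx=7,fy=7,interpolation=cv2.INTER_CUBIC))
E
```

```text
t 8.58 pos [ 0.5741 -0.1711  0.3498] yaw_y -75.55 turn about tool x 0.0008 shift tool mm [88.8  2.1  1.5] F [-0.1  0.5 -4.1] open 0.177 tilt [-1.e-04  4.e-04 -1.e+00]
[329 185]
[327 199]
```

View pics/scene3z.png

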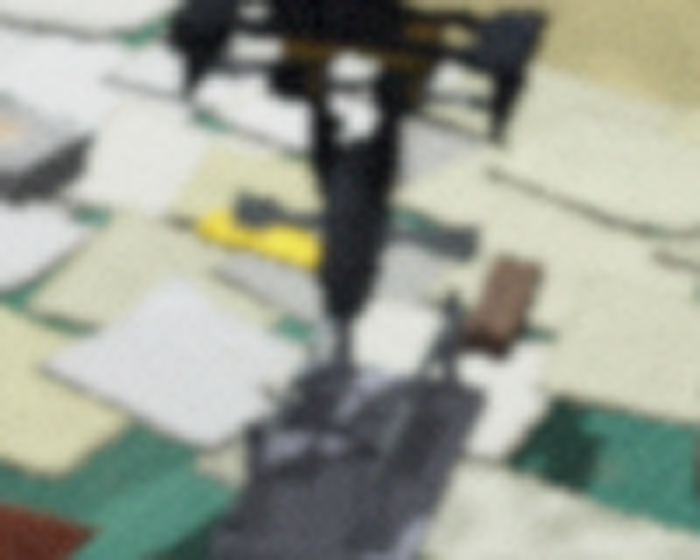

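View pics/top3z.png

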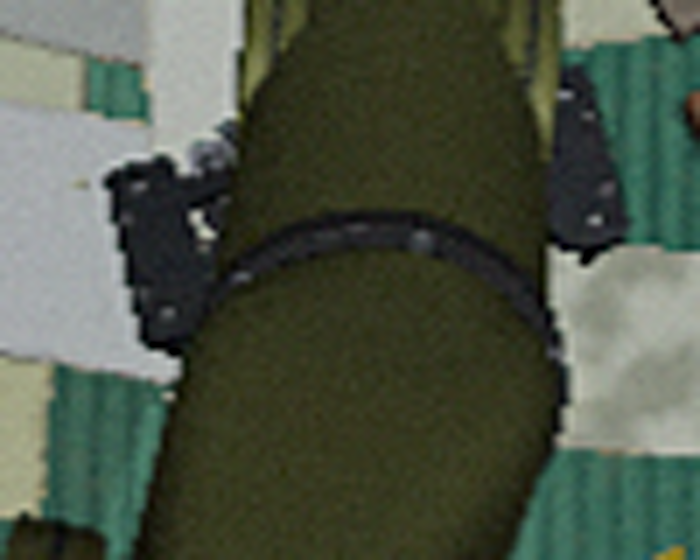

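The scene view shows the wheel held over the stand with its shaft ends at crop (250,210) and (465,240), centred on the finger. The arm hides most of the stand in the top view. I'll lower to just above the rods.

Request:
carry_out(targets="0.05 4 1 0.5 0; 0.05 8 1.1 1 0; 0.05 12 0 0 0; 0.05 12 0 0 0; 0.05 12 0 0 0; 0.05 12 0 0 0; 0.05 9 0 0 0; 0.05 6 0 0 0; 0.05 4 0 0 0; 0.05 2 0 0 0; 0.05 0 0 0 0; 0.05 0 0 0 0")

```text
clock: 9.68
tool_pos: [0.5733, -0.1744, 0.2691]
eef_rot: [0.702, 0.088, -0.701, 0.089]
contact_force: [-0.6, -0.1, -3.5]
opening: 0.178
```

```bash
python3 go.py .5732 -.1735 .261 -75.6; python3 - <<'E'
from h import *
for n in("scene",):
    im,d=eyes.snapshot(n); cv2.imwrite(f"pics/{n}4.png",im); np.save(f"{n}4.npy",d)
    c=proj(n,[[.5732,-.1735,.1]])[0].astype(int); print(c)
    cv2.imwrite(f"pics/{n}4z.png",cv2.resize(im[max(0,c[1]-40):c[1]+40,c[0]-50:c[0]+50],None,fx=7,fy=7,interpolation=cv2.INTER_CUBIC))
E
```

```text
t 9.68 pos [ 0.5733 -0.1744  0.2691] yaw_y -75.6 turn about tool x -0.0001 shift tool mm [ 8.1 -0.9 -0.1] F [-0.6 -0.1 -3.5] open 0.178 tilt [ 8.e-04 -3.e-04 -1.e+00]
[329 192]
```

View pics/scene4z.png

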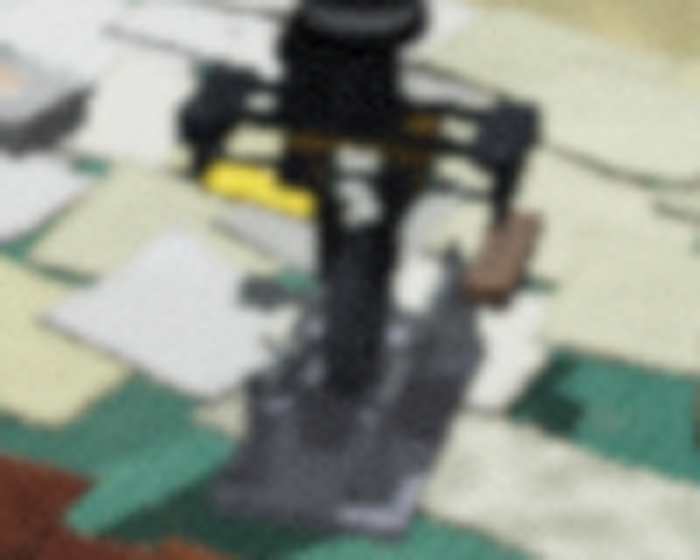

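The shaft lies squarely across the two rods, with the wheel between them at about crop (355,350). I'll lower it until it touches.

Request:
carry_out(targets="0.05 3 -0.9 0 0; 0.05 2 0 0 0; 0.05 1 0 0 0; 0.05 1 0 0 0; 0.05 1 0 0 0; 0.05 0 0 0 0; 0.05 0 0 0 0")

```text
clock: 10.32
tool_pos: [0.5729, -0.1735, 0.2607]
eef_rot: [-0.702, -0.089, 0.702, -0.089]
contact_force: [1.2, -0.1, -4.0]
opening: 0.177
```

Request:
carry_out(targets="0.05 0.5 0 0 0; 0.05 0.5 0 0 0; 0.05 0 0 0 0; 0.05 0 0 0 0")

```text
clock: 10.65
tool_pos: [0.573, -0.1735, 0.2603]
eef_rot: [0.702, 0.088, -0.701, 0.089]
contact_force: [-1.6, -0.4, 3.5]
opening: 0.176
```

Request:
carry_out(targets="0.25 0 0 0 0; 0.4 0 0 0 0; 0.6 0 0 0 0; 1 0 0 0 0; 1 0 0 0 0; 1 0 0 0 0; 1 -10 0 0 0; 1 -20 0 0 0; 1 -20 0 0 0; 1 -20 0 0 0; 1 -10 0 0 0; 1 0 0 0 0")

```text
clock: 11.65
tool_pos: [0.5737, -0.1737, 0.3425]
eef_rot: [0.703, 0.088, -0.7, 0.089]
contact_force: [0.3, 0.1, -1.1]
opening: 0.998
```

```bash
cat > look.py <<'E'
import sys; from h import *
k=sys.argv[1]
im,d=eyes.snapshot("scene"); cv2.imwrite(f"pics/s{k}.png",im); np.save(f"s{k}.npy",d)
cv2.imwrite(f"pics/s{k}z.png",cv2.resize(im[150:235,285:375],None,fx=8,fy=8,interpolation=cv2.INTER_CUBIC))
P=cloud("scene",d); dx=np.array([.9685,.2489]); m=np.array([.5732,-.1735])
q=(P[...,:2]-m); s=q@dx; n=q@[-dx[1],dx[0]]; z=P[...,2]
M=(abs(n)<.03)&(abs(s)<.09)&(z>.035)&(z<.131); 
print("N",M.sum(),"s range",np.percentile(s[M],[1,50,99]).round(4) if M.any() else 0)
T=M&(im.max(2)<110)
for zl in(.05,.07,.09,.11): 
    L=T&(z>=zl)&(z<zl+.02); print(zl,L.sum(), (s[L].min().round(4),s[L].max().round(4),n[L].mean().round(4)) if L.any() else '')
print("t",r.get_state()["clock"])
E
python3 look.py 5
```

```text
N 268 s range [-0.0872 -0.01    0.0806]
0.05 42 (np.float64(-0.0886), np.float64(0.0486), np.float64(-0.0018))
0.07 64 (np.float64(-0.086), np.float64(0.0351), np.float64(-0.0077))
0.09 50 (np.float64(-0.0409), np.float64(0.0358), np.float64(-0.0048))
0.11 50 (np.float64(-0.0299), np.float64(0.0288), np.float64(-0.0022))
t 11.7
```

View pics/s5z.png

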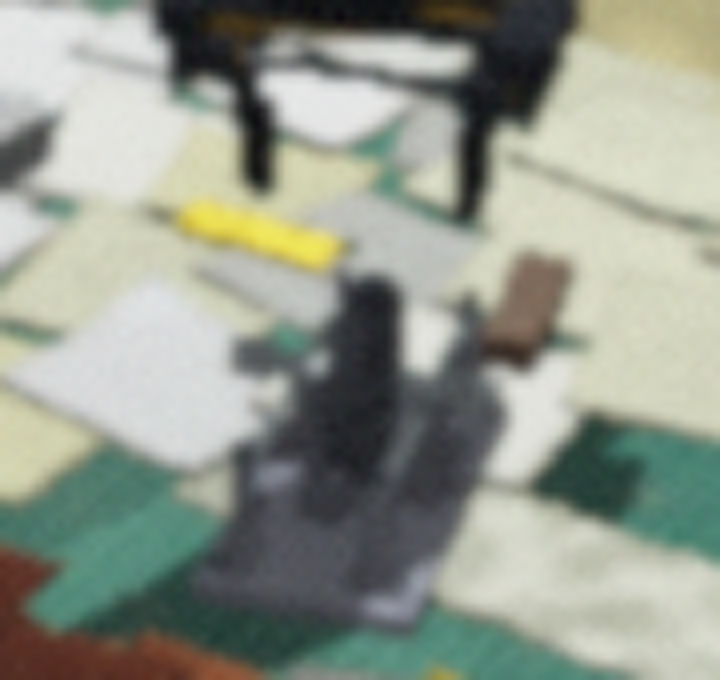

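The wheel stands on the rods with its rim at crop (370,285)-(350,470). I'll move the hand aside along its y axis while the wheel settles, so the top camera can see it.

Request:
carry_out(targets="1 -15 -10 0 0; 1 -15 -20 0 0; 1 -10 -30 0 0; 1 0 -30 0 0; 1 0 -30 0 0; 1 0 -30 0 0; 1 0 -30 0 0; 1 0 -20 0 0; 1 0 0 0 0; 1 0 0 0 0; 1 0 0 0 0; 1 0 0 0 0; 1 0 0 0 0; 1 0 0 0 0; 1 0 0 0 0; 1 0 0 0 0; 1 0 0 0 0; 1 0 0 0 0")

```text
clock: 13.2
tool_pos: [0.5232, 0.0201, 0.3797]
eef_rot: [0.702, 0.089, -0.702, 0.089]
contact_force: [0.2, 0.0, -0.1]
opening: 1.001
```

```bash
cat > top.py <<'E'
import sys; from h import *
k=sys.argv[1]
im,d=eyes.snapshot("top"); cv2.imwrite(f"pics/t{k}.png",im); np.save(f"t{k}.npy",d)
cv2.imwrite(f"pics/t{k}z.png",cv2.resize(im[160:250,280:370],None,fx=8,fy=8,interpolation=cv2.INTER_CUBIC))
P=cloud("top",d); dx=np.array([.9685,.2489]); m=np.array([.5732,-.1735]); z=P[...,2]
def sn(W): q=W[:,:2]-m; return q@dx,q@[-dx[1],dx[0]]
v,u=np.mgrid[165:245,290:360]; v=v.ravel();u=u.ravel(); zz=z[v,u]; g=im.max(2)[v,u]
s,n=sn(np.c_[P[v,u]])
W=onz("top",np.c_[u,v],.083); s2,n2=sn(W); gm=im.min(2)[v,u]
# shaft ends: outside rods, high
E=(abs(n)>.040)&(abs(n)<.075)&(zz>.05)&(zz<.11)&(abs(s)<.065)
for sg in(1,-1):
    L=E&(n*sg>0); print("end",sg,L.sum(),"s",s2[L].mean().round(4) if L.any() else '', "nmax",abs(n2[L]).max().round(4) if L.any() else '', 'z',np.nanmax(zz[L]).round(3) if L.any() else '')
L=(abs(n)<.02)&(zz>.1)&(zz<.135)&(abs(s)<.06)
print("rim",L.sum(),"s ext",np.sort(s[L])[[0,-1]].round(4),"mean",s[L].mean().round(4),"n",n[L].mean().round(4),"zmax",zz[L].max().round(4))
h=(zz>.118)&L; print("rim top s",s[h].mean().round(4),h.sum())
print("t",r.get_state()["clock"])
E
python3 top.py 6; python3 look.py 6
```

```text
end 1 47 s 0.0091 nmax 0.066 z 0.089
end -1 50 s 0.0088 nmax 0.0691 z 0.088
rim 154 s ext [-0.0346  0.0516] mean 0.0067 n -0.0011 zmax 0.1289
rim top s 0.0089 88
t 13.25
N 260 s range [-0.086  -0.0115  0.0841]
0.05 37 (np.float64(-0.0852), np.float64(0.0184), np.float64(-0.0044))
0.07 47 (np.float64(-0.0841), np.float64(0.0357), np.float64(-0.0078))
0.09 44 (np.float64(-0.0376), np.float64(0.0346), np.float64(-0.0048))
0.11 35 (np.float64(-0.0312), np.float64(0.0318), np.float64(-0.0042))
t 13.3
```

View pics/t6z.png

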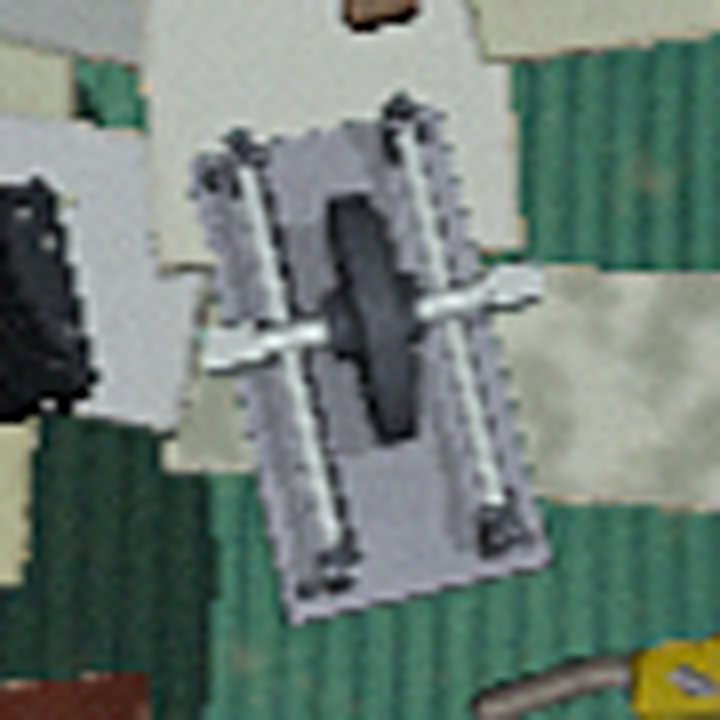

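View pics/s6z.png

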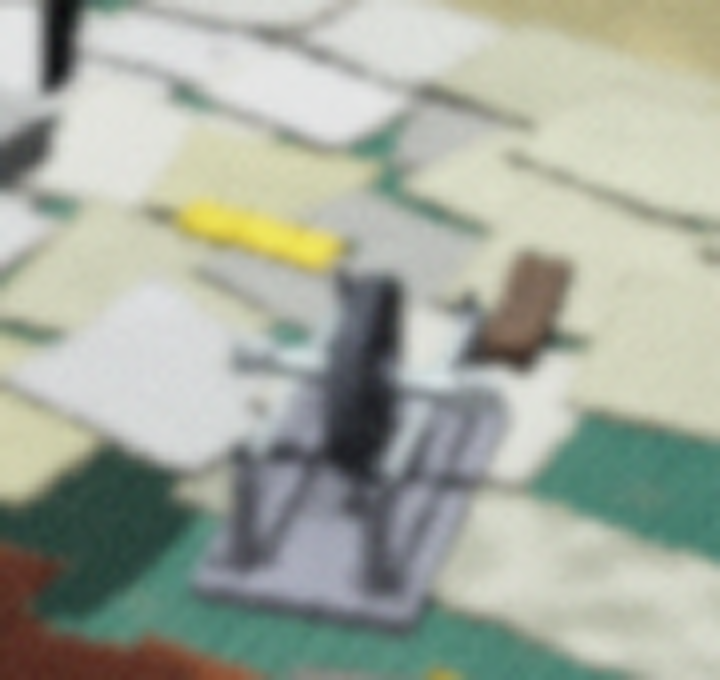

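Top view: the shaft lies across both rods, with its ends at crop (235,345) and (510,285), and the wheel stands between them. I'll wait and track its motion.

Request:
carry_out(targets="1 0 0 0 0; 1 0 0 0 0; 1 0 0 0 0; 1 0 0 0 0; 1 0 0 0 0; 1 0 0 0 0; 1 0 0 0 0; 1 0 0 0 0; 1 0 0 0 0; 1 0 0 0 0; 1 0 0 0 0; 1 0 0 0 0; 1 0 0 0 0; 1 0 0 0 0; 1 0 0 0 0; 1 0 0 0 0; 1 0 0 0 0; 1 0 0 0 0")

```text
clock: 14.8
tool_pos: [0.5232, 0.0202, 0.3797]
eef_rot: [-0.702, -0.089, 0.702, -0.089]
contact_force: [-0.8, 0.0, -0.3]
opening: 1.004
```

```bash
python3 top.py 7
```

```text
end 1 44 s 0.0081 nmax 0.066 z 0.091
end -1 47 s 0.0083 nmax 0.0691 z 0.086
rim 153 s ext [-0.0337  0.0508] mean 0.0058 n -0.0012 zmax 0.1299
rim top s 0.0086 88
t 14.85
```

Request:
carry_out(targets="1 0 0 0 0; 1 0 0 0 0; 1 0 0 0 0; 1 0 0 0 0; 1 0 0 0 0; 1 0 0 0 0; 1 0 0 0 0; 1 0 0 0 0; 1 0 0 0 0; 1 0 0 0 0; 1 0 0 0 0; 1 0 0 0 0; 1 0 0 0 0; 1 0 0 0 0; 1 0 0 0 0; 1 0 0 0 0; 1 0 0 0 0; 1 0 0 0 0; 1 0 0 0 0; 1 0 0 0 0")

```text
clock: 16.52
tool_pos: [0.5232, 0.0202, 0.3797]
eef_rot: [0.702, 0.089, -0.702, 0.089]
contact_force: [0.3, 0.1, -0.5]
opening: 1.002
```

```bash
python3 top.py 8
```

```text
end 1 44 s 0.0081 nmax 0.066 z 0.087
end -1 46 s 0.0084 nmax 0.0691 z 0.089
rim 156 s ext [-0.0348  0.0525] mean 0.0059 n -0.0011 zmax 0.1303
rim top s 0.0073 91
t 16.5667
```

Request:
carry_out(targets="1 0 0 0 0; 1 0 0 0 0; 1 0 0 0 0; 1 0 0 0 0; 1 0 0 0 0; 1 0 0 0 0; 1 0 0 0 0; 1 0 0 0 0; 1 0 0 0 0; 1 0 0 0 0; 1 0 0 0 0; 1 0 0 0 0; 1 0 0 0 0; 1 0 0 0 0; 1 0 0 0 0")

```text
clock: 17.82
tool_pos: [0.5232, 0.0202, 0.3797]
eef_rot: [0.702, 0.089, -0.702, 0.089]
contact_force: [0.6, 0.0, 0.1]
opening: 1.0
```

```bash
python3 top.py 9; python3 look.py 9
```

```text
end 1 43 s 0.0081 nmax 0.066 z 0.088
end -1 47 s 0.0083 nmax 0.0691 z 0.091
rim 155 s ext [-0.0345  0.052 ] mean 0.0051 n -0.0012 zmax 0.1312
rim top s 0.0078 91
t 17.8667
N 264 s range [-0.0874 -0.0109  0.0835]
0.05 36 (np.float64(-0.0875), np.float64(0.0083), np.float64(-0.0036))
0.07 48 (np.float64(-0.0878), np.float64(0.0358), np.float64(-0.0069))
0.09 39 (np.float64(-0.0403), np.float64(0.0328), np.float64(-0.0049))
0.11 33 (np.float64(-0.0326), np.float64(0.0347), np.float64(-0.005))
t 17.9167
```

View pics/t9z.png

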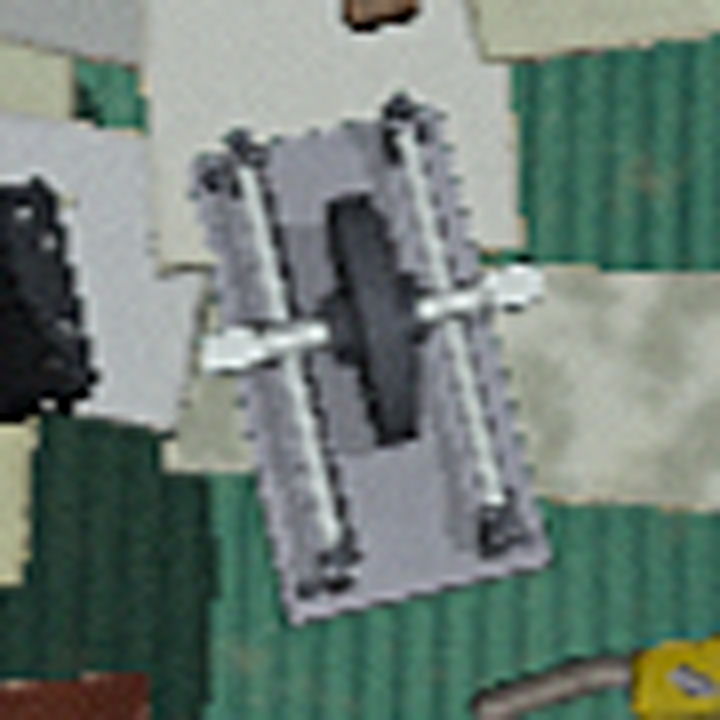

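View pics/s9z.png

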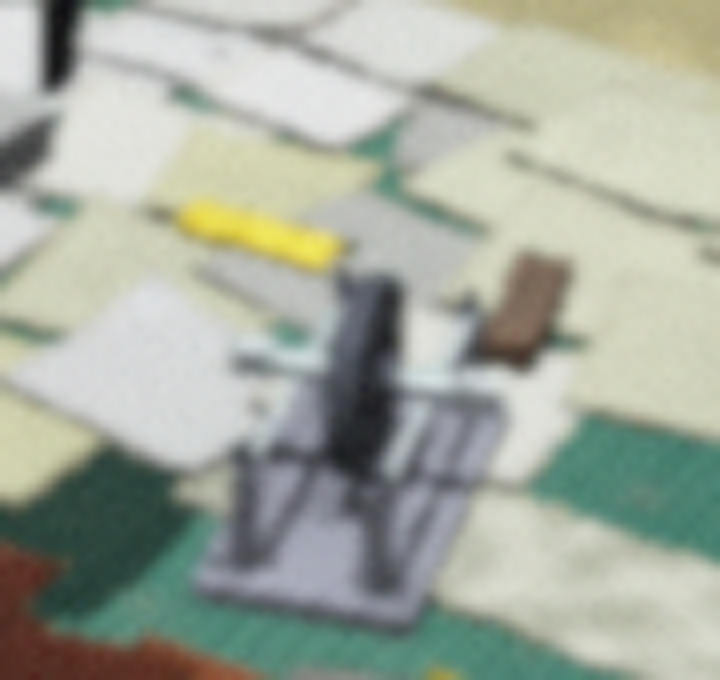

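At rest: the last three top views agree on s = +8.2 mm along the rods, so it rolled about 8 mm and stopped. Next I'll go back over it, pinch lightly and roll it 40°.

```bash
python3 go.py .5814 -.1726 .265 -75.6
```

```text
t 17.92 pos [0.5232 0.0202 0.3797] yaw_y -75.6 turn about tool x 0.0 shift tool mm [114.7 201.3  -8.4] F [-0.8  0.   0.5] open 0.998 tilt [ 1.e-04 -1.e-04 -1.e+00]
```

Request:
carry_out(targets="1 0 15 -1.4 0; 1 0 30 -2 0; 1 0 36 -2 0; 1 0 36 -2 0; 1 0 36 -1 0; 1 0 30 0 0; 1 10 18.3 0 0; 1 25 0 0 0; 1 25 0 0 0; 1 0 0 0 0; 1 0 0 0 0; 1 0 0 0 0", force=3)

```text
clock: 18.92
tool_pos: [0.5819, -0.1724, 0.3208]
eef_rot: [0.702, 0.089, -0.701, 0.089]
contact_force: [0.7, -0.1, 0.4]
opening: 0.999
```

```bash
python3 go.py .5814 -.1726 .265 -75.6; python3 look.py 10
```

```text
t 18.92 pos [ 0.5819 -0.1724  0.3208] yaw_y -75.57 turn about tool x 0.0005 shift tool mm [55.8  0.1  0.6] F [ 0.7 -0.1  0.4] open 0.999 tilt [ 1.4e-03 -2.0e-04 -1.0e+00]
N 262 s range [-0.0868 -0.01    0.0845]
0.05 37 (np.float64(-0.0876), np.float64(0.0193), np.float64(-0.004))
0.07 79 (np.float64(-0.0864), np.float64(0.0347), np.float64(-0.0061))
0.09 45 (np.float64(-0.043), np.float64(0.0359), np.float64(-0.0041))
0.11 49 (np.float64(-0.0288), np.float64(0.0362), np.float64(-0.002))
t 18.9667
```

View pics/s10z.png

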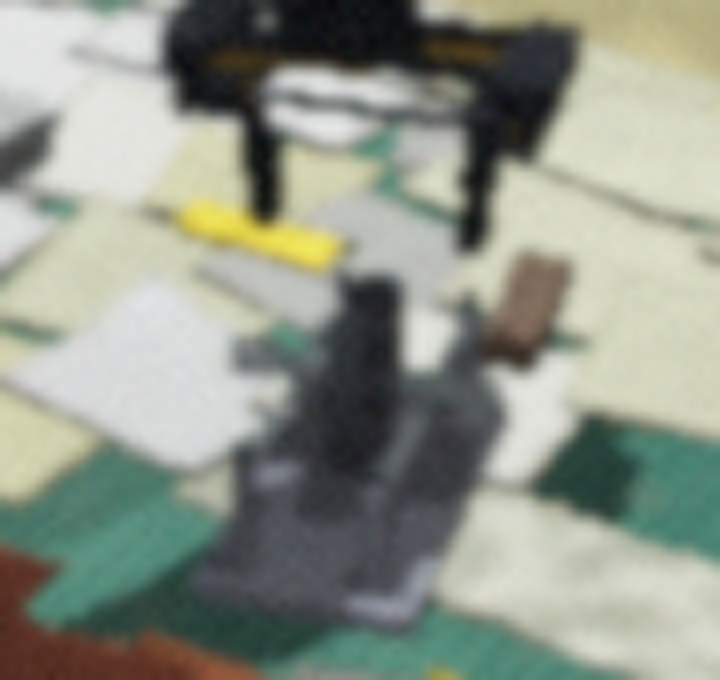

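The fingers at crop (262,215) and (475,245) straddle the wheel's rim at (372,285). Next I'll go down and pinch lightly at 3 N.

Request:
carry_out(targets="1 10 0 0.5 0; 1 16 0 0 0; 1 14 0 0 0; 1 10 0 0 0; 1 5.8 0 0 0; 0.5 0 0 0 0; 0.3 0 0 0 0; 0.3 0 0 0 0; 0.3 0 0 0 0; 0.1 0 0 0 0; 0.1 0 0 0 0; 0.1 0 0 0 0; 0.1 0 0 0 0; 0.1 0 0 0 0; 0.1 0 0 0 0; 0.1 0 0 0 0", force=3)

```text
clock: 20.3
tool_pos: [0.5808, -0.1726, 0.2639]
eef_rot: [-0.701, -0.089, 0.702, -0.089]
contact_force: [-1.4, 2.9, 1.5]
opening: 0.192
```

Request:
carry_out(targets="0.1 0 0 0 0; 0.1 0 0 0 0; 0.1 0 0 0 0; 0.1 0 0 0 0", force=4)

```text
clock: 20.63
tool_pos: [0.5808, -0.1727, 0.2639]
eef_rot: [-0.701, -0.089, 0.702, -0.089]
contact_force: [0.3, 1.3, 0.2]
opening: 0.182
```

```bash
python3 look.py 11; python3 go.py .5814 -.1726 .265 -75.6
```

```text
N 283 s range [-0.0861 -0.0082  0.0843]
0.05 40 (np.float64(-0.0869), np.float64(0.0196), np.float64(-0.0049))
0.07 66 (np.float64(-0.0865), np.float64(0.0109), np.float64(-0.0058))
0.09 44 (np.float64(-0.0395), np.float64(0.0084), np.float64(-0.003))
0.11 79 (np.float64(-0.0278), np.float64(0.0309), np.float64(-0.0023))
t 20.6833
t 20.68 pos [ 0.5808 -0.1727  0.2639] yaw_y -75.6 turn about tool x 0.0 shift tool mm [-1.1  0.1 -0.6] F [-1.2  1.5  0.5] open 0.179 tilt [-2.e-04  1.e-04 -1.e+00]
```

View pics/s11z.png

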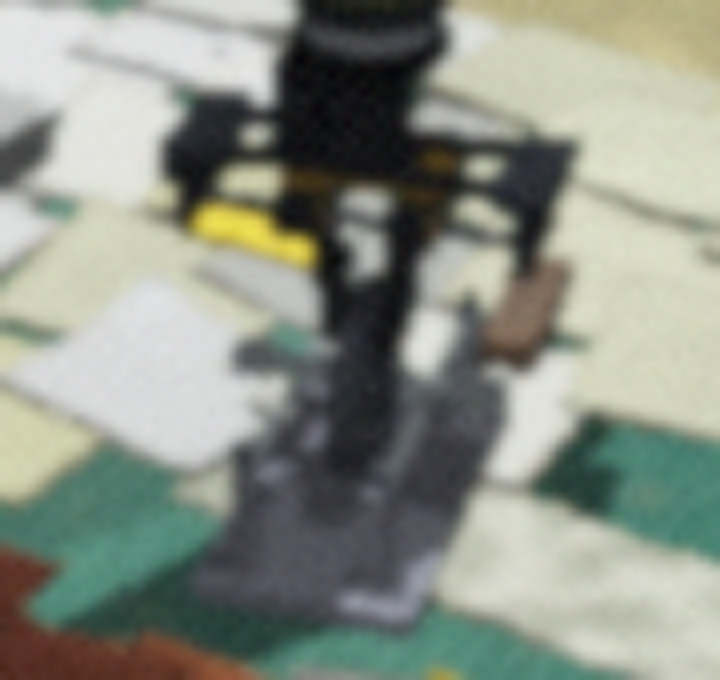

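The wheel is lightly pinched. Now I'll roll it along a 40° arc.

Request:
carry_out(targets="0.1 0.1 0 2.1 0; 0.1 0.1 0 2.1 0; 0.1 0.2 0 2.1 0; 0.1 0.3 0 2.1 0; 0.1 0.4 0 2.05 0; 0.1 0.4 0 2.05 0; 0.1 0.5 0 2 0; 0.1 0.6 0 2 0; 0.1 0.7 0 1.95 0; 0.1 0.7 0 1.95 0; 0.1 0.8 0 1.9 0; 0.1 0.9 0 1.9 0; 0.1 1 0 1.8 0; 0.1 1 0 1.8 0; 0.1 1.1 0 1.7 0; 0.1 1.1 0 1.7 0; 0.1 0 0 0 0; 0.1 0 0 0 0", force=4)

```text
clock: 22.18
tool_pos: [0.5503, -0.1807, 0.2539]
eef_rot: [-0.701, -0.088, 0.702, -0.089]
contact_force: [1.3, -0.1, -1.0]
opening: 0.179
```

```bash
python3 look.py 12; python3 go.py .5814 -.1726 .265 -75.6
```

```text
N 270 s range [-0.0851 -0.033   0.0831]
0.05 38 (np.float64(-0.0851), np.float64(0.0108), np.float64(-0.004))
0.07 47 (np.float64(-0.0848), np.float64(-0.0018), np.float64(-0.0069))
0.09 62 (np.float64(-0.0485), np.float64(-0.0199), np.float64(-0.0032))
0.11 68 (np.float64(-0.0384), np.float64(0.0014), np.float64(-0.0006))
t 22.2333
t 22.23 pos [ 0.5503 -0.1807  0.2539] yaw_y -75.61 turn about tool x -0.0002 shift tool mm [-11.2  -0.1 -32.1] F [ 0.3 -0.1 -1.1] open 0.186 tilt [-1.1e-03 -2.0e-04 -1.0e+00]
```

View pics/s12z.png

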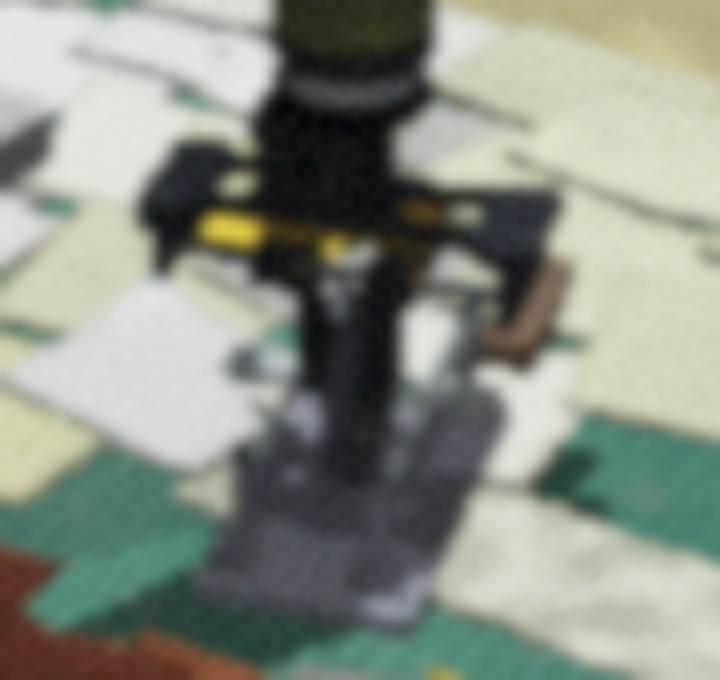

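The shaft end only moved from crop (253,355) to (245,362) while the pinch point travelled 31 mm, so the wheel rolled about 40° and wasn't dragged. I'll release it.

Request:
carry_out(targets="0.6 0 0 0 0; 0.6 0 0 0 0; 0.6 0 0 0 0; 0.6 -3 0 0 0; 0.6 -12 0 0 0; 0.6 -25 0 0 0; 1 -30 0 0 0; 1 -30 0 0 0; 1 -20 0 0 0; 1 0 -15 0 0; 1 0 -30 0 0; 1 0 -30 0 0; 1 0 -30 0 0; 1 0 -30 0 0; 1 0 -30 0 0; 1 0 -20 0 0; 1 0 -15 0 0; 1 0 0 0 0")

```text
clock: 23.73
tool_pos: [0.4995, 0.0174, 0.3741]
eef_rot: [-0.701, -0.092, 0.702, -0.09]
contact_force: [-0.4, 1.0, 0.2]
opening: 0.998
```

```bash
python3 top.py 13; python3 look.py 13
```

```text
end 1 42 s 0.0043 nmax 0.0651 z 0.088
end -1 49 s 0.004 nmax 0.0707 z 0.088
rim 156 s ext [-0.0382  0.0489] mean 0.0026 n -0.0024 zmax 0.1283
rim top s 0.0039 91
t 23.7833
N 256 s range [-0.0856 -0.0159  0.0824]
0.05 29 (np.float64(-0.0864), np.float64(0.0123), np.float64(-0.0034))
0.07 50 (np.float64(-0.0846), np.float64(0.0318), np.float64(-0.0085))
0.09 42 (np.float64(-0.0431), np.float64(0.0291), np.float64(-0.0067))
0.11 30 (np.float64(-0.0345), np.float64(0.0258), np.float64(-0.0068))
t 23.8333
```

Request:
carry_out(targets="1 0 0 0 0; 1 0 0 0 0; 1 0 0 0 0; 1 0 0 0 0; 1 0 0 0 0; 1 0 0 0 0")

```text
clock: 24.33
tool_pos: [0.501, 0.0128, 0.374]
eef_rot: [-0.702, -0.088, 0.702, -0.088]
contact_force: [-0.2, 0.1, 0.2]
opening: 0.999
```

```bash
python3 top.py 14
```

```text
end 1 43 s 0.0045 nmax 0.0651 z 0.088
end -1 51 s 0.0043 nmax 0.0707 z 0.088
rim 155 s ext [-0.0389  0.0487] mean 0.0018 n -0.0025 zmax 0.131
rim top s 0.0041 87
t 24.3833
```

Request:
carry_out(targets="1 0 0 0 0; 1 0 0 0 0; 1 0 0 0 0; 1 0 0 0 0; 1 0 0 0 0; 1 0 0 0 0; 1 0 0 0 0; 1 0 0 0 0; 1 0 0 0 0; 1 0 0 0 0; 1 0 0 0 0; 1 0 0 0 0; 1 0 0 0 0; 1 0 0 0 0; 1 0 0 0 0; 1 0 0 0 0; 1 0 0 0 0; 1 0 0 0 0; 1 0 0 0 0; 1 0 0 0 0")

```text
clock: 26.05
tool_pos: [0.5009, 0.0132, 0.374]
eef_rot: [0.702, 0.089, -0.702, 0.089]
contact_force: [0.0, 0.3, 0.7]
opening: 1.004
```

```bash
python3 top.py 15
```

```text
end 1 42 s 0.0044 nmax 0.0651 z 0.091
end -1 50 s 0.0043 nmax 0.0707 z 0.088
rim 153 s ext [-0.038   0.0466] mean 0.0012 n -0.0025 zmax 0.1278
rim top s 0.004 88
t 26.1
```

Request:
carry_out(targets="1 0 0 0 0; 1 0 0 0 0; 1 0 0 0 0; 1 0 0 0 0; 1 0 0 0 0; 1 0 0 0 0; 1 0 0 0 0; 1 0 0 0 0; 1 0 0 0 0; 1 0 0 0 0; 1 0 0 0 0; 1 0 0 0 0; 1 0 0 0 0; 1 0 0 0 0; 1 0 0 0 0; 1 0 0 0 0; 1 0 0 0 0; 1 0 0 0 0; 1 0 0 0 0; 1 0 0 0 0")

```text
clock: 27.77
tool_pos: [0.5009, 0.0132, 0.374]
eef_rot: [0.702, 0.089, -0.702, 0.089]
contact_force: [-0.3, 0.7, 0.2]
opening: 0.998
```

```bash
python3 top.py 16
```

```text
end 1 43 s 0.0045 nmax 0.0651 z 0.088
end -1 51 s 0.0043 nmax 0.0707 z 0.088
rim 157 s ext [-0.04    0.0485] mean 0.0027 n -0.0026 zmax 0.1288
rim top s 0.0041 89
t 27.8167
```

Request:
carry_out(targets="1 0 0 0 0; 1 0 0 0 0; 1 0 0 0 0; 1 0 0 0 0; 1 0 0 0 0; 1 0 0 0 0; 1 0 0 0 0; 1 0 0 0 0; 1 0 0 0 0; 1 0 0 0 0; 1 0 0 0 0; 1 0 0 0 0; 1 0 0 0 0; 1 0 0 0 0; 1 0 0 0 0; 1 0 0 0 0; 1 0 0 0 0; 1 0 0 0 0; 1 0 0 0 0; 1 0 0 0 0")

```text
clock: 29.48
tool_pos: [0.5009, 0.0132, 0.374]
eef_rot: [0.702, 0.089, -0.702, 0.089]
contact_force: [0.6, 1.3, 0.3]
opening: 0.999
```

```bash
python3 top.py 17; python3 look.py 17;  python3 go.py .5814 -.1726 .265 -75.6
```

```text
end 1 42 s 0.0046 nmax 0.0651 z 0.087
end -1 51 s 0.0043 nmax 0.0707 z 0.09
rim 154 s ext [-0.038   0.0464] mean 0.0022 n -0.0025 zmax 0.1296
rim top s 0.0049 85
t 29.5333
N 258 s range [-0.0848 -0.0153  0.0834]
0.05 32 (np.float64(-0.0855), np.float64(0.0178), np.float64(-0.004))
0.07 49 (np.float64(-0.0842), np.float64(0.0304), np.float64(-0.0092))
0.09 46 (np.float64(-0.0419), np.float64(0.0306), np.float64(-0.0059))
0.11 28 (np.float64(-0.0329), np.float64(0.027), np.float64(-0.0072))
t 29.5833
t 29.58 pos [0.5009 0.0132 0.374 ] yaw_y -75.6 turn about tool x 0.0 shift tool mm [109.  200.  -31.8] F [-0.1  0.7 -0.2] open 1.001 tilt [-0.e+00 -1.e-04 -1.e+00]
```

View pics/t17z.png

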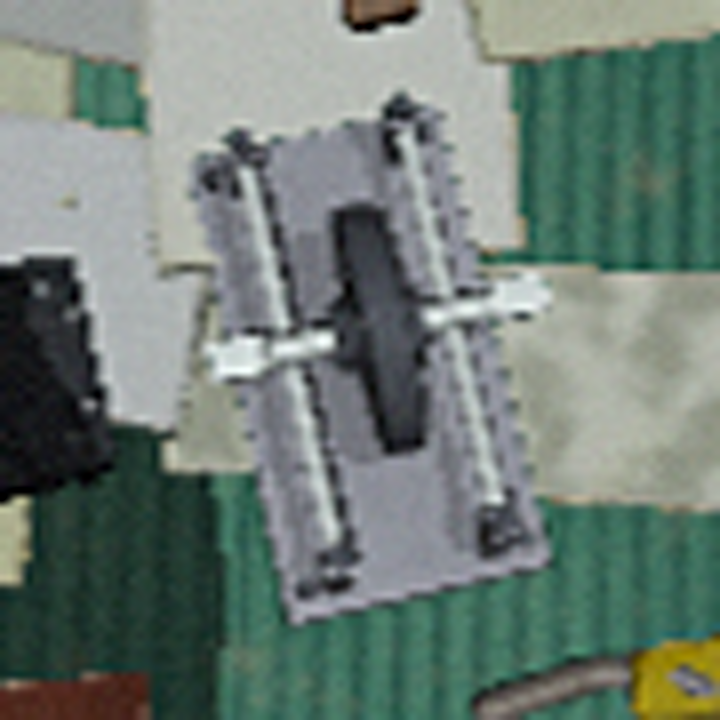

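View pics/t13z.png

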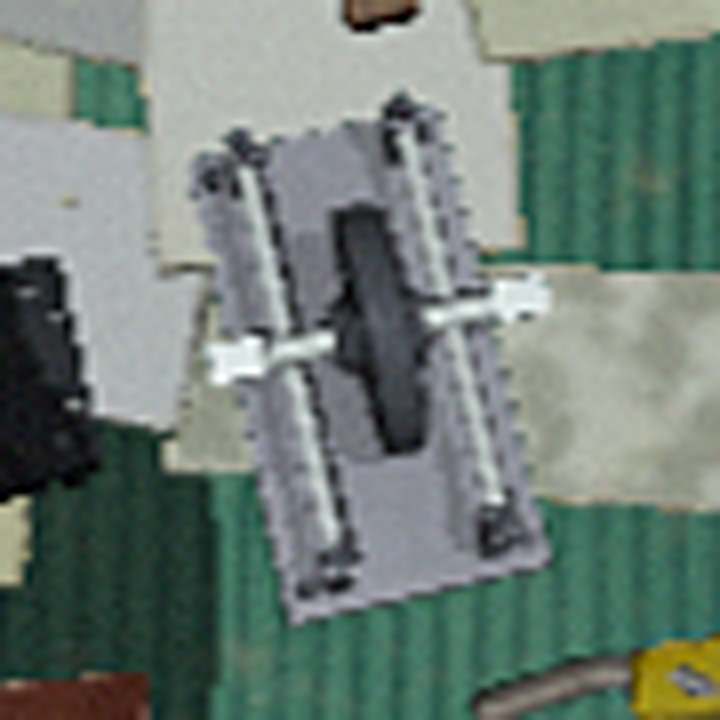

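The axis now rests at s = +4.4 mm, where it was +8.2 mm before. If it had swung back without slipping it should have returned to 8.2, so I'm comparing the square shaft ends across the pictures.

```bash
python3 - <<'E'
from h import *
dx=np.array([.9685,.2489]);nv=np.array([-dx[1],dx[0]]);m=np.array([.5732,-.1735])
def W(s,n,z): return np.r_[m+dx*s+nv*n,z]
for s in(0,.004,.008): print(s,proj("scene",[W(s,.068,.076),W(s,-.068,.076)]).round(2).tolist(),proj("top",[W(s,.068,.08)]).round(2).tolist())
rows=[]
for k in(6,7,8,9,13,14,15,16,17):
    im=cv2.imread(f"pics/t{k}.png")
    a=cv2.resize(im[196:212,302:322],None,fx=8,fy=8,interpolation=cv2.INTER_CUBIC); b=cv2.resize(im[188:204,336:352],None,fx=8,fy=8,interpolation=cv2.INTER_CUBIC)
    c=np.hstack([a,b]); cv2.putText(c,str(k),(3,12),0,.45,(0,0,255),1); rows.append(c)
M=np.vstack([np.hstack(rows[i:i+2] if len(rows[i:i+2])==2 else [rows[i],rows[i]*0]) for i in range(0,8,2)]); 
cv2.imwrite("pics/ends.png",M); print(M.shape)
c2=[]
for k in(6,9,13,17):
    im=cv2.imread(f"pics/s{k}.png"); 
    c2.append(cv2.resize(im[183:207,310:350],None,fx=9,fy=9,interpolation=cv2.INTER_CUBIC))
cv2.imwrite("pics/ends_s.png",np.vstack([np.hstack(c2[:2]),np.hstack(c2[2:])]))
E
```

```text
0 [[313.05, 195.07], [346.73, 200.53]] [[305.47, 206.96]]
0.004 [[313.37, 194.56], [346.98, 200.0]] [[305.19, 205.73]]
0.008 [[313.69, 194.05], [347.23, 199.47]] [[304.91, 204.5]]
(512, 576, 3)
```

View pics/ends.png

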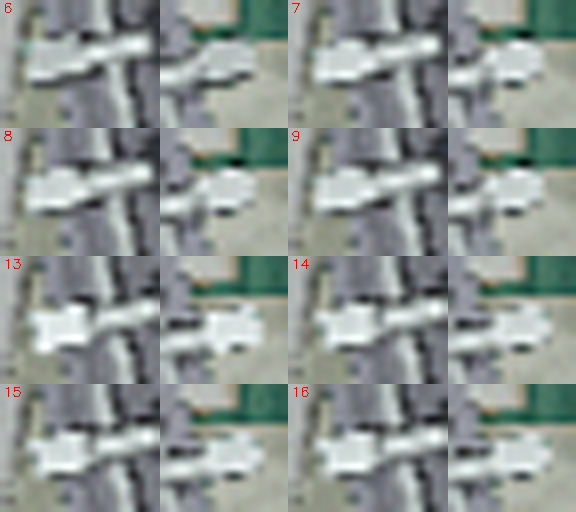

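View pics/ends_s.png

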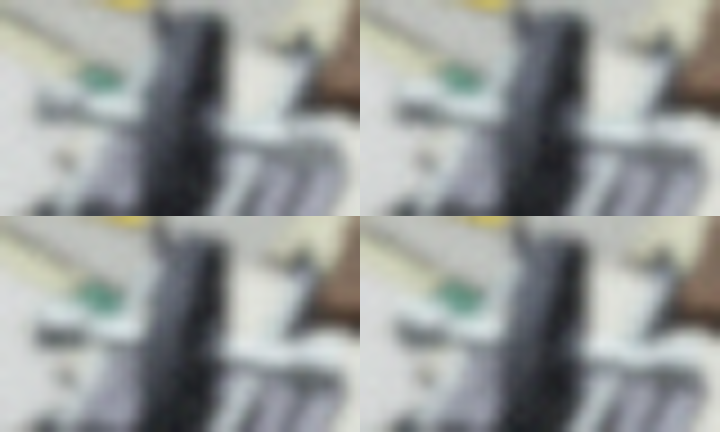

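```bash
python3 - <<'E'
from h import *
dx=np.array([.9685,.2489]);nv=np.array([-dx[1],dx[0]]);m=np.array([.5732,-.1735])
def W(s,n,z): return np.r_[m+dx*s+nv*n,z]
from scipy.ndimage import map_coordinates as mc
S={6:.0089,7:.0082,8:.0082,9:.0082,13:.0042,14:.0044,15:.0044,16:.0044,17:.0044}
N={k:(-.0011 if k<10 else -.0025) for k in S}
for k,s in S.items():
    im=cv2.imread(f"pics/t{k}.png").mean(2)
    out=[]
    for sg in(1,-1):
        prof=[]
        for ds in np.arange(-.016,.017,.004):
            uv=proj("top",[W(s+ds,N[k]+sg*n,.084) for n in np.linspace(.050,.064,5)])
            prof.append(mc(im,[uv[:,1],uv[:,0]],order=1).mean())
        out.append(np.round(prof).astype(int).tolist())
    print(k,*out)
# rectify face as seen from scene: -n face
for i,(k,f) in enumerate([(6,'s6'),(9,'s9'),(13,'s13'),(17,'s17')]):
    im=cv2.imread(f"pics/{f}.png"); 
    a,b=np.meshgrid(np.linspace(-.052,.052,105),np.linspace(.052,-.052,105))
    pts=np.stack([W(S[k]+x,N[k]-.008,.076+y) for x,y in zip(a.ravel(),b.ravel())])
    uv=proj("scene",pts).reshape(105,105,2).astype(np.float32)
    o=cv2.remap(im,uv[...,0],uv[...,1],cv2.INTER_CUBIC); o=np.clip((o.astype(float)-20)*2.2,0,255).astype(np.uint8)
    cv2.imwrite(f"/tmp/f{k}.png",cv2.resize(o,(380,290)))
cv2.imwrite("pics/faces.png",np.vstack([np.hstack([cv2.imread("/tmp/f6.png"),cv2.imread("/tmp/f9.png")]),np.hstack([cv2.imread("/tmp/f13.png"),cv2.imread("/tmp/f17.png")])]))
E
```

```text
6 [140, 127, 91, 198, 191, 184, 166, 124, 133] [180, 174, 103, 189, 190, 187, 146, 76, 143]
7 [138, 131, 113, 221, 211, 204, 162, 134, 131] [178, 174, 136, 211, 206, 206, 161, 76, 130]
8 [138, 130, 113, 221, 212, 204, 161, 133, 131] [177, 175, 136, 210, 205, 205, 160, 76, 130]
9 [138, 130, 113, 220, 211, 203, 162, 134, 131] [178, 175, 135, 209, 205, 206, 161, 75, 128]
13 [128, 128, 153, 236, 226, 227, 173, 127, 140] [172, 173, 175, 229, 224, 218, 171, 141, 81]
14 [130, 128, 125, 225, 216, 212, 166, 124, 139] [173, 173, 144, 218, 214, 207, 174, 137, 79]
15 [129, 127, 123, 225, 215, 213, 165, 124, 137] [174, 173, 145, 219, 214, 206, 174, 136, 82]
16 [129, 128, 123, 225, 216, 212, 165, 125, 139] [174, 172, 144, 218, 214, 206, 174, 137, 80]
17 [130, 127, 123, 225, 214, 213, 165, 124, 139] [172, 172, 144, 218, 214, 206, 175, 137, 80]
```

View pics/faces.png

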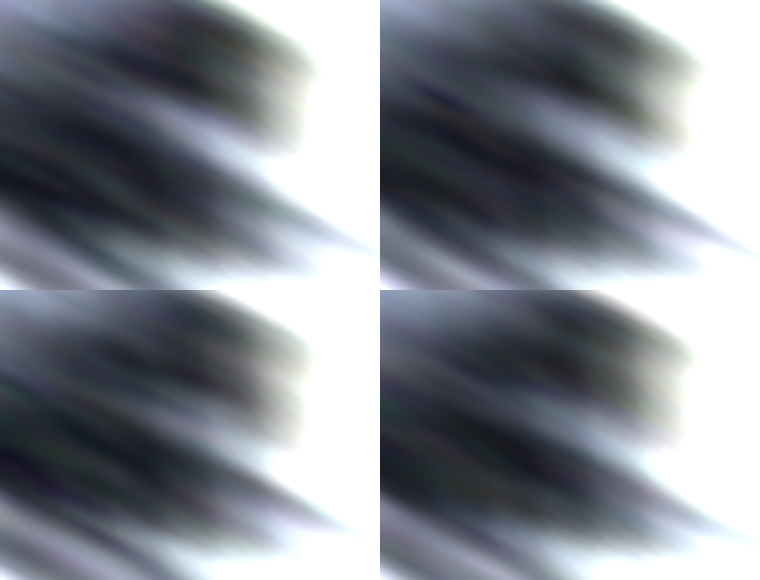

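```bash
python3 - <<'E'
from h import *
dx=np.array([.9685,.2489]);nv=np.array([-dx[1],dx[0]]);m=np.array([.5732,-.1735])
# depth-based: left/right shaft ends in scene clouds
for k in(5,6,9,10,11,12,13,17):
    d=np.load(f"s{k}.npy"); P=cloud("scene",d); q=P[...,:2]-m; s=q@dx; n=q@nv; z=P[...,2]
    o=[]
    for sg in(1,-1):
        L=(n*sg>.042)&(n*sg<.072)&(abs(s)<.05)&(z>.045)&(z<.1); o.append((int(L.sum()),s[L].mean().round(4) if L.any() else None, np.median(s[L]).round(4) if L.any() else None))
    print(k,o)
row=[]
for k in(9,11,12,17):
    im=cv2.imread(f"pics/s{k}.png"); row.append(cv2.resize(im[182:210,304:354],None,fx=7,fy=7,interpolation=cv2.INTER_CUBIC))
cv2.imwrite("pics/cmp.png",np.vstack([np.hstack(row[:2]),np.hstack(row[2:])]))
E
```

```text
5 [(33, np.float64(0.0041), np.float64(0.0027)), (36, np.float64(0.0053), np.float64(0.0051))]
6 [(32, np.float64(0.0071), np.float64(0.0053)), (34, np.float64(0.0063), np.float64(0.0048))]
9 [(31, np.float64(0.0058), np.float64(0.0048)), (35, np.float64(0.0056), np.float64(0.0043))]
10 [(32, np.float64(0.0059), np.float64(0.0044)), (35, np.float64(0.0055), np.float64(0.0049))]
11 [(30, np.float64(0.0053), np.float64(0.0046)), (39, np.float64(0.0062), np.float64(0.0053))]
12 [(31, np.float64(-0.0023), np.float64(-0.0031)), (34, np.float64(-0.0025), np.float64(-0.0021))]
13 [(33, np.float64(0.0016), np.float64(0.0)), (35, np.float64(0.0014), np.float64(0.0009))]
17 [(32, np.float64(0.0017), np.float64(0.001)), (35, np.float64(0.0013), np.float64(0.0009))]
```

View pics/cmp.png

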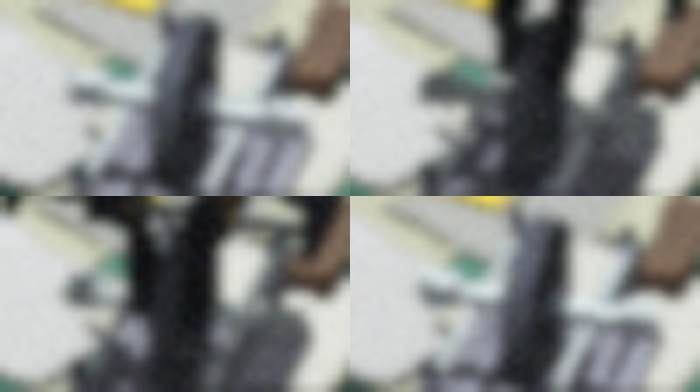

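While pinched, the shaft slid about 4 mm extra (axis −8.2 mm in all). On release it rolled back +3.9 mm, which is about 37°, and the square ends' shading came back to within about 3° of the first rest. So it was turned about 37° and swung back by itself. The last four top views show no motion. Next is the final pinch.

```bash
python3 go.py .5782 -.1751 .2605 -75.6
```

```text
t 29.58 pos [0.5009 0.0132 0.374 ] yaw_y -75.6 turn about tool x 0.0 shift tool mm [113.5 201.6 -28. ] F [-0.1  0.7 -0.2] open 1.001 tilt [-0.e+00 -1.e-04 -1.e+00]
```

Request:
carry_out(targets="1 0 15 -4 0; 1 0 30 -5 0; 1 0 36 -5 0; 1 0 36 -5 0; 1 0 36 -5 0; 1 0 30 -4 0; 1 0 18.6 0 0; 1 15 0 0 0; 1 20 0 0 0; 1 15 0 0 0; 1 0 0 0 0; 1 0 0 0 0; 1 0 0 0 0; 1 0 0 0 0", force=15)

```text
clock: 30.75
tool_pos: [0.5787, -0.1751, 0.3252]
eef_rot: [0.702, 0.088, -0.701, 0.089]
contact_force: [-0.6, 0.2, -0.5]
opening: 0.999
```

```bash
python3 go.py .5782 -.1751 .2605 -75.6
```

```text
t 30.75 pos [ 0.5787 -0.1751  0.3252] yaw_y -75.59 turn about tool x 0.0001 shift tool mm [64.7 -0.2  0.6] F [-0.6  0.2 -0.5] open 0.999 tilt [ 2.2e-03 -6.0e-04 -1.0e+00]
```

Request:
carry_out(targets="1 10 0 0.3 0; 1 16 0 0 0; 1 15 0 0 0; 1 12 0 0 0; 1 7 0 0 0; 1 3.5 0 0 0; 1 1 0 0 0; 1 0 0 0 0; 1 0 0 0 0; 1 0 0 0 0")

```text
clock: 31.58
tool_pos: [0.5782, -0.1753, 0.2602]
eef_rot: [0.702, 0.088, -0.701, 0.089]
contact_force: [-0.0, -0.4, 0.1]
opening: 1.005
```

```bash
python3 go.py .5782 -.1751 .2605 -75.6
```

```text
t 31.58 pos [ 0.5782 -0.1753  0.2602] yaw_y -75.6 turn about tool x -0.0001 shift tool mm [-0.3 -0.2 -0.1] F [-0.  -0.4  0.1] open 1.005 tilt [ 1.3e-03 -4.0e-04 -1.0e+00]
```

Request:
carry_out(targets="0.6 0 0 0 0; 0.4 0 0 0 0; 0.3 0 0 0 0; 0.27 0 0 0 0; 0.25 0 0 0 0; 0.23 0 0 0 0; 0.22 0 0 0 0; 0.21 0 0 0 0; 0.2 0 0 0 0; 0.19 0 0 0 0; 0.18 0 0 0 0; 0.17 0 0 0 0; 0.16 0 0 0 0; 0.14 0 0 0 0; 0.1 0 0 0 0; 0.1 0 0 0 0; 0.05 0 0 0 0; 0.05 0 0 0 0", force=10)

```text
clock: 33.08
tool_pos: [0.5778, -0.1749, 0.2595]
eef_rot: [-0.701, -0.089, 0.702, -0.089]
contact_force: [-0.3, 2.1, 0.5]
opening: 0.182
```

Request:
carry_out(targets="0.05 0 0 0 0; 0.05 0 0 0 0; 0.05 0 0 0 0; 0.05 0 0 0 0; 0.05 0 0 0 0; 0.05 0 0 0 0; 0.05 0 0 0 0; 0.05 0 0 0 0", force=55)

```text
clock: 33.75
tool_pos: [0.5779, -0.1752, 0.2595]
eef_rot: [0.702, 0.089, -0.701, 0.089]
contact_force: [-1.2, 2.9, 0.5]
opening: 0.174
```

```bash
python3 look.py 18
```

```text
N 290 s range [-0.0856 -0.0096  0.083 ]
0.05 41 (np.float64(-0.088), np.float64(0.0108), np.float64(-0.006))
0.07 68 (np.float64(-0.0844), np.float64(0.0075), np.float64(-0.006))
0.09 52 (np.float64(-0.0429), np.float64(-0.0), np.float64(-0.0045))
0.11 76 (np.float64(-0.034), np.float64(0.0174), np.float64(-0.0037))
t 33.8
```

View pics/s18z.png

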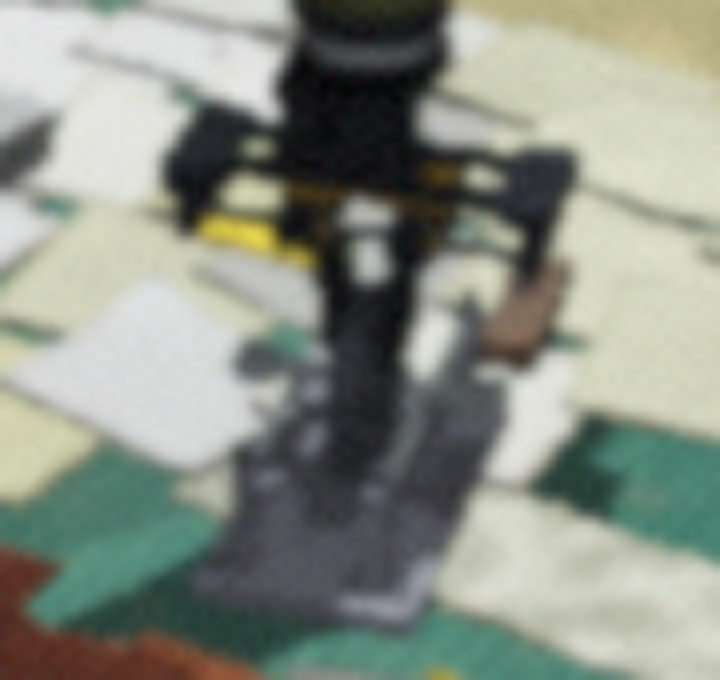

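The wheel is pinched at the top of its rim, crop (365,330), and the shaft is still on the rods. I'll lift 45 mm straight up.

Request:
carry_out(targets="0.05 -1 0 0 0; 0.05 -2 0 0 0; 0.05 -3 0 0 0; 0.05 -4 0 0 0; 0.05 -5 0 0 0; 0.05 -5 0 0 0; 0.05 -5 0 0 0; 0.05 -5 0 0 0; 0.05 -5 0 0 0; 0.05 -4 0 0 0; 0.05 -3 0 0 0; 0.05 -2 0 0 0; 0.05 -1 0 0 0; 0.05 0 0 0 0; 0.05 0 0 0 0; 0.05 0 0 0 0; 0.05 0 0 0 0")

```text
clock: 35.22
tool_pos: [0.5778, -0.1752, 0.3043]
eef_rot: [-0.701, -0.089, 0.702, -0.089]
contact_force: [0.2, 0.5, -3.6]
opening: 0.176
```

```bash
python3 look.py 19; python3 go.py .5782 -.1751 .305 -75.6; python3 - <<'E'
from h import *
dx=np.array([.9685,.2489]);nv=np.array([-dx[1],dx[0]]);m=np.array([.5732,-.1735])
for k,zo in((18,0),(19,.045)):
    d=np.load(f"s{k}.npy"); P=cloud("scene",d); q=P[...,:2]-m; s=q@dx; n=q@nv; z=P[...,2]
    for sg in(1,-1):
        L=(n*sg>.042)&(n*sg<.072)&(abs(s)<.04)&(z>.05+zo)&(z<.1+zo); print(k,sg,L.sum(),s[L].mean().round(4),z[L].mean().round(4))
E
```

```text
N 143 s range [-0.0861 -0.0217  0.0831]
0.05 9 (np.float64(-0.0865), np.float64(-0.0072), np.float64(0.0031))
0.07 17 (np.float64(-0.0841), np.float64(0.0097), np.float64(-0.0121))
0.09 29 (np.float64(-0.0436), np.float64(0.0115), np.float64(-0.0071))
0.11 48 (np.float64(-0.0488), np.float64(0.0094), np.float64(-0.0066))
t 35.2667
t 35.27 pos [ 0.5778 -0.1752  0.3043] yaw_y -75.6 turn about tool x -0.0001 shift tool mm [-0.7 -0.  -0.4] F [-0.3 -0.  -3.9] open 0.178 tilt [-3.e-04  0.e+00 -1.e+00]
18 1 32 0.0021 0.0793
18 -1 40 0.0032 0.0786
19 1 33 0.0022 0.1239
19 -1 39 0.0021 0.1236
```

View pics/s19z.png

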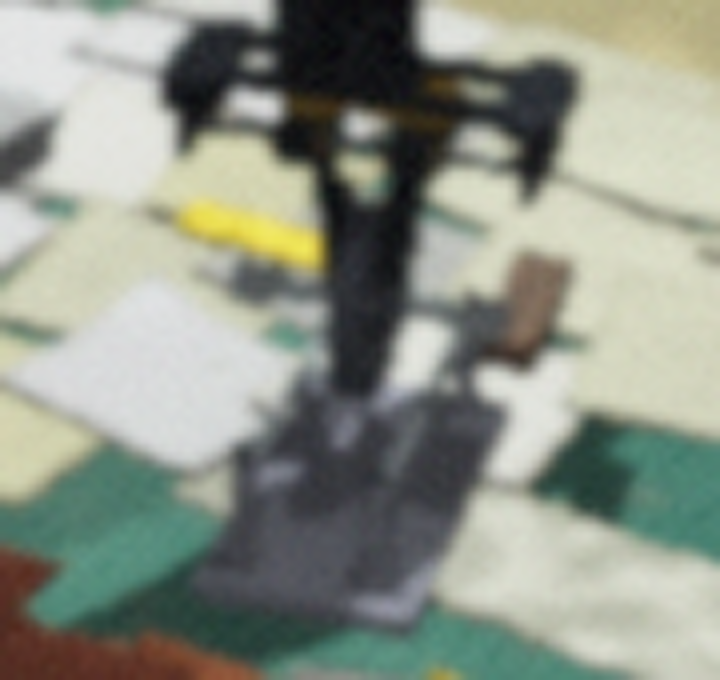

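The wheel is 45 mm up and level. Its axis hasn't shifted along the rods, so it didn't pivot in the pinch, and the tool carries its weight. I'll hand in.

Request:
carry_out(targets="0.05 0 0 0 0; 0.05 0 0 0 0; 0.05 0 0 0 0; 0.05 0 0 0 0; 0.05 0 0 0 0; 0.05 0 0 0 0")

```text
clock: 35.77
tool_pos: [0.5779, -0.1752, 0.3045]
eef_rot: [0.702, 0.089, -0.702, 0.089]
contact_force: [-0.1, -0.9, -3.9]
opening: 0.174
```

```bash
python3 go.py .5782 -.1751 .305 -75.6; python3 -c "
from plant import r
print(r.finish_job())"
```

```text
t 35.77 pos [ 0.5779 -0.1752  0.3045] yaw_y -75.6 turn about tool x -0.0 shift tool mm [-0.5 -0.  -0.3] F [-0.1 -0.9 -3.9] open 0.174 tilt [ 0.e+00 -1.e-04 -1.e+00]
the job is handed in; nothing more can be done
None
```

I lifted the wheel out of the cradle, laid its shaft on the rods and let it settle. I then turned it by hand, let it swing back to rest, pinched the rim at 55 N and lifted it straight up. I handed the job in at 35.8 s, with the wheel held still 45 mm up.

**What the last checks showed:**
- **Rest:** top views showed no motion at either rest, over the last 3 s of the first and the last 5 s of the second.
- **Final hold:** the shaft was level (124 mm up at both ends). Its axis had not shifted along the rods by more than about 1 mm during the lift. The tool carried 3.9 N, a little under the wheel's roughly 4.4 N weight.

**What disagreed:**
- **Slip while turning:** the shaft slid about 4 mm on the rods while I turned the wheel, so it came to rest about 4 mm from its first rest position.
- **Turn angle:** the roll back of about 3.9 mm puts the turn at about 37° rather than 40°.
- **Heavy side down:** the shading of the square shaft ends matched the first rest to within about 3°. That check only tells angles apart within a quarter turn. I could not read the wheel's six spots to confirm it.

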